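# Dial open the padlock of the reagent box, unhook it and present it

### The arm

A 6-joint arm with a two-finger parallel gripper is mounted at the origin on a cart in front of the work surface, level with it; the furniture and walls round the work are solid. World frame = base frame: x ahead of the robot, y to its left, z up, the work surface at z = 0. Lengths are in mm, angles in degrees, forces in N, time in s.
With the tool pointing down it reaches from about 275 to 750 mm from the base axis. Payload 10.2 kg.
Tool frame: the origin (TCP) lies between the finger pads; the fingertips stand 22 mm ahead of it and the grasp point (between the pads) lies 3 mm ahead of it (ctrl.tip_extent is the distance from the TCP to the fingertips, in mm); z points along the fingers, x is the direction in which the jaws open and shut, and the axes are right-handed (so a half turn about z gives the same grasp; the last joint's range is limited). The gripper opens to 85 mm and grips with 20 to 120 N. Pads are 22 mm wide; open, the fingers measure 114 mm over their backs; the gripper's body (76 mm by 85 mm) begins 54 mm behind the grasp point. The pads swing forward as they close: fully open they stand 13 mm farther back than shut.
Start: joints at [-78.174, 17.928, 85.812, -0, 76.261, -12.8], TCP at [218.75, -477.263, 253.294] pointing down, gripper open.
Joint ranges: [-168.41, 168.41], [-55.51, 124.54], [10.69, 146.95], [-70.63, 250.63], [1, 178], [-165.06, 165.06]. Speed limits (degrees/s): [136.94, 136.94, 172.46, 180, 180, 180].

### API

Orientations are given as a 3x3 rotation matrix whose columns are the frame's x, y, z axes.
In Python, from cell import ctrl gives the robot as it stands.
- The arm moves only by the tool drive_tool, never from a script. Its argument "plan" is a list of rows, each a list of 7 numbers: the turn, a rotation vector about the tool's x, y, z in rad, then the shift along the tool's x, y, z in m, then the finger opening in m, from 0 to 0.0854. A call has 1 to 5 rows; each row is the pose to reach, as a shift and turn from the pose commanded when the call began, along the tool's axes at that moment; what a row does not reach only later rows make up. A row lasts 1/12 s, in which the tool goes at most 41.7 mm and 7.16 degrees, less where a joint would pass 70% of its speed; a pose out of reach is approached as far as the arm can. A call with a gripper value outside its range is refused whole. The fingers move at their own pace and stop on an object; the grip force is fixed at half the most. Time passes only in rows, so rows that repeat a pose let the fingers close. It gives the time, the measured TCP pose, the force and the opening at its end, in the units of the state.
- ctrl.sense(): the state, without advancing time (a new reading comes with each control period).
- ctrl.snapshot(name): name is "scene" or "top" or "wrist"; returns the picture (420x560x3 uint8, red, green, blue); there is no depth.
- ctrl.camera_params(name): a dict with "fx", "fy", "cx", "cy" (pixels), "world_from_camera" (4x4, takes a point from camera to world coordinates); the wrist camera has in their place "hand_eye" (4x4, takes a point from camera to tool coordinates, whose origin is the TCP and whose axes are the tool frame's). Camera axes: x right, y down, z forward; pixel columns grow to the right and rows downward; lengths in mm; the calibration is good to about 2 mm. A picture is of the moment at which its call begins: read the wrist's pose just before it. camera_params takes no time and is no camera call.
- ctrl.close_job(): hands the job in, once; it reports no verdict.
Trained networks look in the newest picture that a camera, given by its name, has taken for a name from the list of things; names that differ only in an ending like _2 or _b are one class to them, and where a whole thing is asked for, a point or a joint stands for the part that bears it (a point fixed in the world has none). Each returns a list of dicts, best first, with "p" (0 to 1); they miss things now and then, are a little off and sometimes report something else, mostly with a low value. They report only what shows in the picture. A call takes as long as a camera call. They do not tell look-alikes from the thing itself.
- ctrl.recognise(query, camera): "xyz" ([x, y, z] in mm, in world coordinates, good to about 4 mm: the middle of the surface that is visible of it).
- ctrl.silhouettes(query, camera): "pixels" (420x560 bool, what is visible of it).
The state is a dict: "clock": time; "joints": joint angles; "joint_velocities": joint speeds; "joint_torque": joint torques, N m; "eef_pos": TCP position; "orientation": TCP orientation; "contact_force": force on the tool from outside, world axes, zero at the start; "torque": the same for the moment, N m; "opening": finger opening in mm.
Only numpy, scipy, OpenCV 4.12 (cv2) and the standard library are available. Lean on these libraries where they do the work, as an engineer would, in place of code of your own. Each camera call takes 0.05 s, during which the arm holds its last target. There are 200 camera calls.

### The job

Take the combination padlock off the grey reagent box: turn its dial clockwise to the orange dot and no further, then back anticlockwise to the green dot (it clicks at every mark), and pull the lock body straight off its shackle, towards the front of the box, until the shackle stands fully out. Unhook the shackle from the staple and finish while still holding the open lock up in the gripper, level with its dial uppermost, motionless, at least 10 cm above where it lay. Leave the timer, the marker and the dropper bottle where they are.

Things in the scene. Friction and masses are not known exactly. Their poses are not given: they have to be found in the camera images.
- padlock: padlock lying on the box, dial up, about 0.35 kg. Light grey body 60 (x) x 52 (y) x 28 (z) mm; origin: centre of its underside; x points to the shackle, z up. It lies between two fixed cradle edges 6 mm high, 1.5 mm from its sides. Grip it by its 52 mm sides with the fingertips above those edges (8 mm or more over its underside)
- dial (a joint): angle of the black dial, rad, growing clockwise seen from above: 0 = white line at orange dot, -0.785 = at green dot; starts between -2 and -1.1. Clicks every 0.393 rad, about 0.05 N m. The lock frees only if the dial came clockwise to 0 (never past 0.15) and then back to -0.785 (both within 0.15): two gated rings. If 0 was overshot, turn to -2.4 and begin again
- dial_grip (a point): on the dial's axis, 40 mm above the lock's underside: middle of the round knurled knob, 28 mm diameter, standing from 32.5 to 48 mm above the lock's underside; below it a skirt 41 mm wide. x axis: along the white line
- orange_dot (a point): orange dot on the lock's top face, 24 mm from the dial's axis towards the shackle (12 o'clock); 16 marks 22.5 deg apart ring the dial
- green_dot (a point): green dot on the lock's top face, two marks (45 deg) anticlockwise of the orange one
- shackle (a joint): how far the 8 mm round steel U shackle is drawn out of the lock body, m, along lock +x: 0 = shut, 0.022 = fully out (stop). Locked, it gives 1 to 3 mm; freed, it slides against 3 N friction and stays where left. Legs at lock y = +15 mm (stays in the body) and -15 mm (comes free), 15 mm above the underside. Shut, the inside of the bow is 28 mm from the body
- shackle_end (a point): tip of the leg that comes free (lock y = -15 mm): 5 mm inside the body when shut; fully out it leaves a 17 mm gap between itself and the body
- staple (a point): centre of the opening of the box's fixed staple: upright arch of 6 mm round steel in the box's y-z plane, 14 mm wide inside, its top 16 mm above here. The freeing leg runs through it along x. It starts 18 mm from the lock body. Pulled to the front the lock moves 7 mm until the bow catches it, then 22 mm as the shackle draws out; then push back 38 +-4 mm so that it stands in the gap, and lift
- reagent_box: grey steel box, 220 (x) x 240 (y) mm, 80 mm high, fixed; origin: centre of its underside; -x is its front. Rear half: lid, stays shut, with a flat hasp strap over the staple and a handle 107 mm high at x = +82 mm. The lock lies at about x = -68, y = 0, z = 82 mm, axes parallel to the box's
- homogeniser: fixed bystander: tall bench homogeniser, 0.53 m high, left of the box, standing on a blue mat; origin: centre of its underside. With motor head, rod, foam block and cord it fills x 0.37 to 0.7, y -0.12 to 0.08: bring the arm round in front of it (x under 0.3), not through it
- timer: white bench timer standing to the right of the box, 20x68x60 mm; origin: centre of underside; bystander
- marker: marker pen lying behind and right of the box, 131 mm long, 17 mm thick; origin: centre of underside; bystander
- dropper_bottle: the brown dropper bottle nearest the box (another stands far right by the tip box), black bulb, 36 mm wide, 103 mm tall, behind and right of the box; origin: centre of underside; bystander
There are look-alikes about, which are no part of the job. What is shaped like the padlock but blue or yellow is not meant.

How it is judged (in metres and radians):
On the way, in this order (a step that is already met when the one before it is completed fails the run):
1. the dial is turned clockwise to the orange dot (value of joint dial between -0.16 and 0.2 rad), for 0.1 s.
2. the dial is turned back anticlockwise to the green dot (value of joint dial between -0.985 and -0.585 rad), for 0.1 s.
3. the lock body is pulled off until the shackle stands fully out (value of joint shackle above 0.018 m), for 0.1 s.
At the end, for the whole second after the job is handed in: Lock still open, shackle out more than 12 mm; lock held by the fingers (over 2 N), its underside at least 98 mm above where it lay, within 20 deg of level with the dial up, slower than 3 cm/s, not touching the box; timer, marker and dropper bottle not moved more than 15 mm (value of joint shackle above 0.012 m and z of padlock in the frame of reagent_box above 0.18 m and angle between padlock's own z axis and vertical below 0.35 rad and linear speed of padlock below 0.03 m/s and contact force between the fingers and padlock above 2 N and contact force between padlock and reagent_box below 0.1 N); the arm keeps its last pose, push and grip.
It fails at once if the timer, the marker or the dropper bottle is pushed more than 15 mm or tipped (distance of any of timer, marker, dropper_bottle from where it was at the start of the episode above 0.015 m or angle between dropper_bottle's own z axis and vertical above 0.5 rad).
It also fails if it takes over 67 s, if anything falls off the work surface, if the arm or the gripper's body presses on something with over 40 N, if the wrist force passes 120 N, or if a joint passes its speed limit or range.

## Working session

There is one attempt and no reset: what is moved stays moved. The work goes in short steps, Python scripts to look and compute and a tool call to move; the robot and the scene stay as the last step left them, time stands still between calls to the robot, and variables do not carry over. Pictures are saved under pics/ and viewed, about 8 in all and at most 12, crops included, and the job is handed in when it is done.

Besides the shell and the picture viewer there is one more tool, called after ">>>" by a JSON object that holds its "method" and its "body", one argument or row to a line. drive_tool: Moves the arm, as the interface text tells. Its arguments: {"type":"object","properties":{"plan":{"type":"array"}},"required":["plan"]}

```bash
ls; mkdir -p pics; python3 - <<'E'
from cell import ctrl
import cv2,numpy as np
s=ctrl.sense();print(s['clock'],s['eef_pos'],s['orientation'],s['opening'])
ims=[]
for n in ['scene','top']:
    im=ctrl.snapshot(n);cv2.imwrite(f'pics/{n}0.png',im[:,:,::-1]);
    p=ctrl.camera_params(n);print(n,p['fx'],np.round(p['world_from_camera'],3).tolist())
    for q in ['padlock','dial_grip','staple','reagent_box','orange_dot','green_dot','timer','homogeniser']:
        print(q,[(np.round(r['xyz']),round(r['p'],2)) for r in ctrl.recognise(q,n)][:3])
print(ctrl.camera_params('wrist'),ctrl.sense()['clock'])
E
```

```text
pics
0.0 [ 218.69833944 -477.0411167   252.75943363] [[ 4.16664404e-01 -9.09060348e-01 -2.41598613e-04]
 [-9.09059601e-01 -4.16664380e-01  1.19834658e-03]
 [-1.19003490e-03 -2.79680827e-04 -9.99999253e-01]] 85.56618415387304
scene 451.60873881300404 [[0.717, -0.427, 0.551, -109.654], [-0.697, -0.433, 0.572, -886.128], [-0.005, -0.794, -0.608, 831.214], [0.0, 0.0, 0.0, 1.0]]
padlock [(array([ 388., -537.,   29.]), 0.92), (array([ 472., -281.,  102.]), 0.6)]
dial_grip [(array([ 390., -534.,   42.]), 0.78)]
staple [(array([ 515., -356.,   84.]), 0.75)]
reagent_box [(array([ 514., -352.,   81.]), 0.57)]
orange_dot [(array([ 390., -538.,   27.]), 0.58), (array([ 476., -286.,  102.]), 0.5)]
green_dot []
timer [(array([ 521., -597.,   40.]), 0.9)]
homogeniser []
top 475.21237796388954 [[-0.015, -0.987, 0.161, 300.225], [-1.0, 0.018, 0.016, -218.605], [-0.019, -0.161, -0.987, 1524.841], [0.0, 0.0, 0.0, 1.0]]
padlock [(array([ 435., -256.,  113.]), 0.92), (array([ 395., -517.,   27.]), 0.89), (array([671., 156.,  28.]), 0.56)]
dial_grip [(array([ 427., -256.,  131.]), 0.55)]
staple []
reagent
[... 181 characters left out ...]
., 162.,  32.]), 0.74)]
green_dot [(array([ 429., -261.,  108.]), 0.92), (array([671., 159.,  30.]), 0.9), (array([ 400., -519.,   29.]), 0.83)]
timer [(array([ 528., -584.,   57.]), 0.55)]
homogeniser [(array([ 432., -264.,  109.]), 0.41)]
{'fx': 320.60053436267276, 'fy': 320.60053436267276, 'cx': 280.802266589441, 'cy': 209.7985146968372, 'hand_eye': array([[ 9.99999799e-01,  7.06394279e-06, -6.34641681e-04,
        -3.88895982e-01],
       [ 1.79108547e-04,  9.56154559e-01,  2.92862472e-01,
        -7.47451943e+01],
       [ 6.08884300e-04, -2.92862527e-01,  9.56154365e-01,
        -1.20113656e+02],
       [ 0.00000000e+00,  0.00000000e+00,  0.00000000e+00,
         1.00000000e+00]])} 0.9
```

```bash
python3 - <<'E'
import cv2,numpy as np
a=cv2.imread('pics/scene0.png');b=cv2.imread('pics/top0.png')
c=np.hstack([a[:, :],]);cv2.imwrite('pics/v1.png',cv2.resize(np.vstack([a,b]),(440,660)) if 0 else np.hstack([cv2.resize(a,(400,300)),cv2.resize(b,(400,300))]))
E
```

```text
(no output)
```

View pics/v1.png

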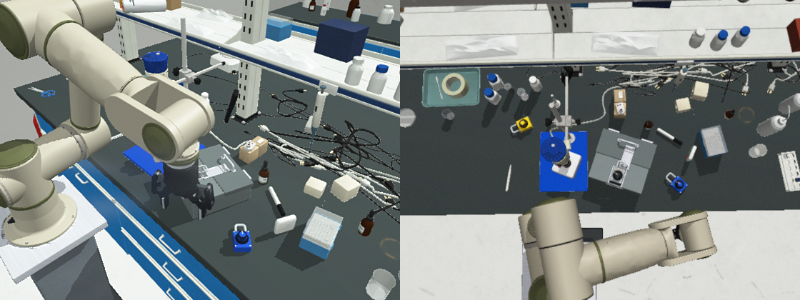

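The scene picture shows the arm over the grey box, with a blue look-alike at lower right. The top view shows the box at about (620,160), right of the blue mat and turned about -15°, with the grey lock at its front. I'll move the wrist camera over it.

>>> {"method": "drive_tool", "body": {
  "plan": [
    [0,0,0.12,-0.016,-0.038,-0.004,0.085],
    [0,0,0.24,-0.032,-0.076,-0.008,0.085],
    [0,0,0.36,-0.048,-0.114,-0.012,0.085],
    [0,0,0.48,-0.064,-0.152,-0.016,0.085],
    [0,0,0.6,-0.08,-0.19,-0.02,0.085]
  ]
}}

```text
clock: 1.32
eef_pos: [348.2, -336.1, 272.0]
orientation: [[-0.141, -0.99, 0.0], [-0.99, 0.141, -0.0], [0.0, -0.0, -1.0]]
contact_force: [1.0, -1.2, -0.4]
opening: 84.8
```

```bash
cat > h.py <<'E'
from cell import ctrl
import cv2,numpy as np
def wpose():
    s=ctrl.sense();T=np.eye(4);T[:3,:3]=s['orientation'];T[:3,3]=s['eef_pos'];return T
def shot(name):
    T=wpose();im=ctrl.snapshot('wrist');cv2.imwrite(f'pics/{name}.png',im[:,:,::-1])
    p=ctrl.camera_params('wrist');C=T@p['hand_eye'];np.save(f'pics/{name}.npy',C);return im,C,p
def ray(uv,C,p):
    d=C[:3,:3]@np.array([(uv[0]-p['cx'])/p['fx'],(uv[1]-p['cy'])/p['fy'],1]);return C[:3,3],d
def atz(uv,z,C,p):
    o,d=ray(uv,C,p);return o+d*(z-o[2])/d[2]
def tri(obs):  # list of (o,d)
    A=0;b=0
    for o,d in obs:
        d=d/np.linalg.norm(d);P=np.eye(3)-np.outer(d,d);A=A+P;b=b+P@o
    return np.linalg.solve(A,b)
def proj(X,C,p):
    c=np.linalg.inv(C)@np.append(X,1);return c[0]/c[2]*p['fx']+p['cx'],c[1]/c[2]*p['fy']+p['cy']
def need(X,R=None):
    T=wpose();return np.round((T[:3,:3].T@(np.array(X)-T[:3,3])),1)
E
python3 - <<'E'
from h import *
im,C,p=shot('w1')
T=wpose();print(ctrl.sense()['clock'],T[:3,3],np.degrees(np.arctan2(T[1,0],T[0,0])),ctrl.sense()['joints'])
for q in ['padlock','dial_grip','staple','orange_dot','green_dot','reagent_box']:
    print(q,[(np.round(r['xyz']),round(r['p'],2)) for r in ctrl.recognise(q,'wrist')][:3])
print(need([430,-258,270]))
E
```

```text
1.3667 [ 351.53695474 -332.23724103  272.91467549] -98.5694251783936 [-57.36586847  11.79292134  90.79944219   0.14443568  77.35231563
  41.17206342]
padlock [(array([ 401., -520.,   28.]), 0.78), (array([ 437., -266.,  112.]), 0.68)]
dial_grip [(array([ 397., -523.,   43.]), 0.96), (array([ 430., -263.,  131.]), 0.69)]
staple [(array([ 472., -296.,   80.]), 0.79)]
orange_dot [(array([ 399., -518.,   30.]), 0.83), (array([ 441., -264.,  110.]), 0.74)]
green_dot [(array([ 403., -516.,   27.]), 0.81)]
reagent_box []
[-91.  -71.7   1.5]
```

>>> {"method": "drive_tool", "body": {
  "plan": [
    [0,0,0.02,-0.03,-0.025,0,0.085],
    [0,0,0.05,-0.06,-0.05,0.0,0.085],
    [0,0,0.08,-0.09,-0.071,0,0.085],
    [0,0,0.08,-0.09,-0.071,0,0.085],
    [0,0,0.08,-0.09,-0.071,0,0.085]
  ]
}}

```text
clock: 2.08
eef_pos: [430.1, -257.8, 271.4]
orientation: [[-0.212, -0.977, -0.0], [-0.977, 0.212, 0.0], [-0.0, 0.0, -1.0]]
contact_force: [-1.3, -0.7, 0.2]
opening: 85.1
```

```bash
python3 - <<'E'
from h import *
im,C,p=shot('w2')
T=wpose();print(ctrl.sense()['clock'],T[:3,3],np.degrees(np.arctan2(T[1,0],T[0,0])))
for q in ['padlock','dial_grip','staple','orange_dot','green_dot']:
    print(q,[(np.round(r['xyz'],1),np.round(proj(r['xyz'],C,p)),round(r['p'],2)) for r in ctrl.recognise(q,'wrist')][:3])
cv2.imwrite('pics/w2c.png',cv2.resize(im[60:360,130:430,::-1],(600,600),interpolation=cv2.INTER_CUBIC))
E
```

```text
2.1333 [ 429.47255459 -258.6495012   271.45210161] -102.34602663060201
padlock [(array([ 403.9, -517.1,   28.3]), array([512., 153.]), 0.88), (array([ 441.3, -258.1,  111.8]), array([279., 186.]), 0.78)]
dial_grip [(array([ 435.5, -263.8,  130.1]), array([287., 196.]), 0.88), (array([ 397.8, -519.6,   41.9]), array([523., 160.]), 0.75)]
staple [(array([ 515.7, -297.1,   83.6]), array([304.,  91.]), 0.7)]
orange_dot [(array([ 443.5, -261.9,  105.7]), array([283., 181.]), 0.87), (array([ 404. , -515.6,   31.3]), array([512., 154.]), 0.82)]
green_dot [(array([ 403.8, -515.8,   27.3]), array([510., 153.]), 0.81)]
```

View pics/w2c.png

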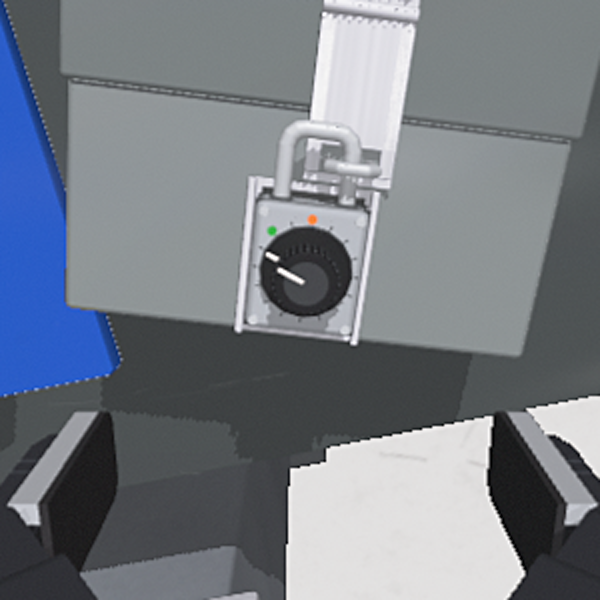

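The wrist picture shows the grey lock in its cradle. The crop has the knob centre at about (304,283), the orange dot at (312,219), the green dot at (272,231) and the white line pointing to about (265,254). The shackle goes through the staple at about (350,170). I'll measure precisely from w1 and w2.

```bash
cat > m.py <<'E'
from h import *
p=ctrl.camera_params('wrist')
def dot(im,hue,roi):
    h=cv2.cvtColor(im,cv2.COLOR_BGR2HSV).astype(int);m=(abs(h[...,0]-hue)<8)&(h[...,1]>130)&(h[...,2]>90)
    z=np.zeros_like(m);u,v,r=roi;z[int(v-r):int(v+r),int(u-r):int(u+r)]=1;m&=z
    n,l,s,c=cv2.connectedComponentsWithStats(m.astype(np.uint8));
    if n<2: return None
    i=1+np.argmax(s[1:,4]);return c[i],s[i,4]
E
python3 - <<'E'
from m import *
obs={'o':[],'g':[]}
for n in ['w1','w2']:
    im=cv2.imread(f'pics/{n}.png');C=np.load(f'pics/{n}.npy')
    c=proj([441,-260,110],C,p);print(n,np.round(c))
    for k,h in (('o',10),('g',65)):
        d=dot(im,h,(*c,45));print(k,d)
        if d: obs[k].append(ray(d[0],C,p)); print(atz(d[0],110,C,p).round(1))
    x,y=int(c[0]),int(c[1])
    cv2.imwrite(f'pics/{n}z.png',cv2.resize(im[y-60:y+60,x-60:x+60],(480,480),interpolation=cv2.INTER_CUBIC)); print(x-60,y-60)
for k in obs:
    if len(obs[k])==2: print(k,tri(obs[k]).round(1))
C=np.load('pics/w2.npy')
f=lambda u,v,z:atz((130+u/2,60+v/2),z,C,p)
a,b=f(67,303,80),f(520,355,80);print('box y',a.round(1),b.round(1),np.linalg.norm(a-b),np.degrees(np.arctan2(*(a-b)[[1,0]])))
print('line',[f(*q,130).round(1) for q in ((278,270),(304,283))],[f(*q,82+32).round(1) for q in ((265,254),(278,260))])
E
cd pics; python3 -c "
import cv2,numpy as np
cv2.imwrite('z12.png',np.hstack([cv2.imread('w1z.png'),cv2.imread('w2z.png')])[:, :,:])
i=cv2.imread('z12.png');cv2.imwrite('z12.png',cv2.resize(i,(800,400)))"
```

```text
w1 [175. 103.]
o (array([178.,  84.]), np.int32(3))
[ 455.4 -265.6  110. ]
g (array([158.8,  90.8]), np.int32(5))
[ 452.5 -248.7  110. ]
115 43
w2 [281. 185.]
o (array([285.71428571, 169.5       ]), np.int32(14))
[ 454. -267.  110.]
g (array([265.5, 175. ]), np.int32(12))
[ 453.  -248.4  110. ]
221 125
o [ 454.8 -267.   114.8]
g [ 452.7 -248.2  108.4]
box y [ 433.1 -135.8   80. ] [ 355.8 -357.8   80. ] 235.16936075242853 70.79637988744616
line [array([ 439.4, -249.2,  130. ]), array([ 431.5, -258.7,  130. ])] [array([ 443.8, -243.7,  114. ]), array([ 439.9, -248.7,  114. ])]
```

View pics/z12.png

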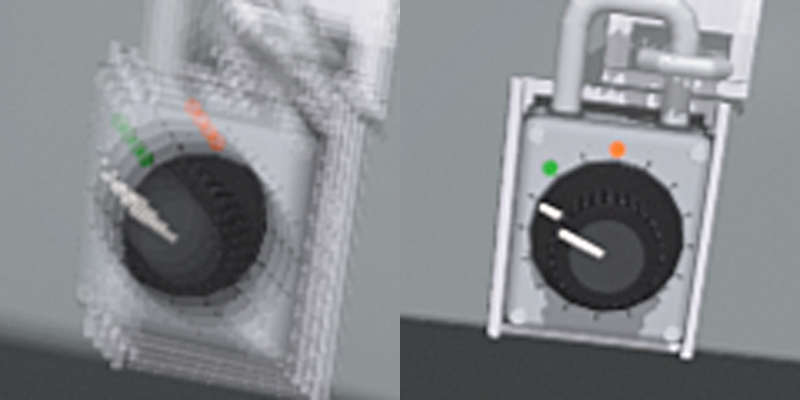

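w1 is blurred, but w2 is consistent. The axis is at about (431.4,-259), the box yaw about -19.2°, and the white line is 69 to 70° anticlockwise of orange, so the dial is at about -1.2. Next I'll descend and check from near.

>>> {"method": "drive_tool", "body": {
  "plan": [
    [0,0,0,0,-0.001,0.03,0.07],
    [0,0,0,0,-0.002,0.065,0.06],
    [0,0,0,0,-0.002,0.1,0.055],
    [0,0,0,0,-0.002,0.1,0.055],
    [0,0,0,0,-0.002,0.1,0.055]
  ]
}}

```text
clock: 2.8
eef_pos: [431.2, -258.7, 171.6]
orientation: [[-0.215, -0.977, -0.002], [-0.977, 0.215, 0.002], [-0.001, 0.002, -1.0]]
contact_force: [0.1, -0.8, 1.0]
opening: 55.3
```

```bash
python3 - <<'E'
from m import *
im,C,_=shot('w3')
T=wpose();s=ctrl.sense();print(s['clock'],T[:3,3],np.degrees(np.arctan2(T[1,0],T[0,0])),s['opening'],ctrl.tip_extent,s['contact_force'])
im=im[:,:,::-1]
c=proj([445,-262,110],C,p)
C2=np.load('pics/w2.npy')
P2={'o':(285.71,169.5),'g':(265.5,175.0)}
for k,h in (('o',10),('g',65)):
    d=dot(im,h,(*c,80));print(k,d,atz(d[0],110,C,p).round(1),tri([ray(d[0],C,p),ray(P2[k],C2,p)]).round(1))
print(proj([431.4,-259,130],C,p))
x,y=map(int,proj([435,-260,115],C,p));print(x-120,y-90)
cv2.imwrite('pics/w3c.png',cv2.resize(im[y-90:y+90,x-120:x+120],(720,540),interpolation=cv2.INTER_CUBIC))
E
```

```text
2.85 [ 431.99759809 -259.26001159  173.20611728] -102.40542525934659 55.065911926740036 22.0 [ 0.67053916 -0.47434101  0.89211114]
o (array([287., 200.]), np.int32(37)) [ 454.7 -267.1  110. ] [ 453.  -266.8  103.8]
g (array([256.58064516, 208.5483871 ]), np.int32(31)) [ 453.4 -248.4  110. ] [ 452.6 -248.1  107.4]
(np.float64(282.133156126736), np.float64(252.5435590126392))
162 146
```

View pics/w3c.png

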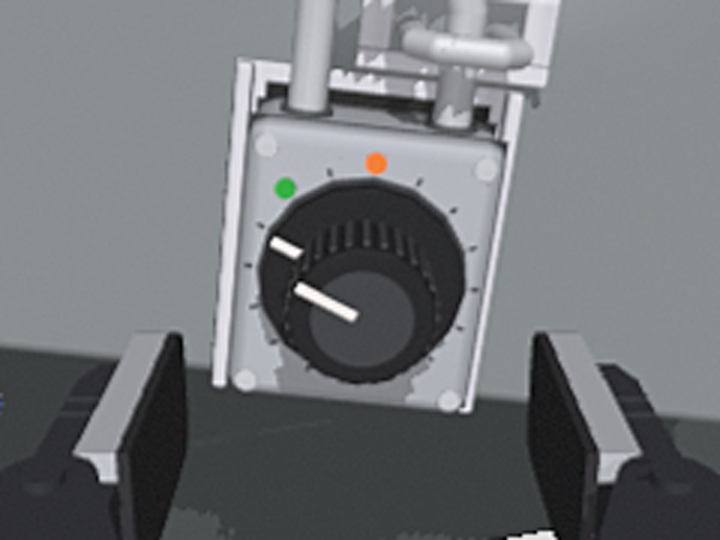

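The knob cap is at about (361,320) in the crop, which is pixel (282.3,252.7). That matches the prediction of (282.1,252.5), so the axis and height are confirmed. I'll lower and close on the knob.

>>> {"method": "drive_tool", "body": {
  "plan": [
    [0,0,0,0,0,0.015,0.055],
    [0,0,0,0,0,0.03,0.05],
    [0,0,0,0,0,0.034,0.04],
    [0,0,0,0,0,0.034,0.034],
    [0,0,0,0,0,0.034,0.031]
  ]
}}

```text
clock: 3.27
eef_pos: [432.3, -259.1, 139.4]
orientation: [[-0.214, -0.977, 0.002], [-0.977, 0.214, -0.002], [0.001, -0.002, -1.0]]
contact_force: [0.7, 0.5, -0.1]
opening: 31.0
```

>>> {"method": "drive_tool", "body": {
  "plan": [
    [0,0,0,0,0,0,0.02],
    [0,0,0,0,0,0,0.01],
    [0,0,0,0,0,0,0.01],
    [0,0,0,0,0,0,0.01]
  ]
}}

```text
clock: 3.6
eef_pos: [432.3, -259.4, 139.8]
orientation: [[-0.214, -0.977, 0.002], [-0.977, 0.214, -0.003], [0.002, -0.003, -1.0]]
contact_force: [-1.9, -1.2, 6.0]
opening: 25.1
```

>>> {"method": "drive_tool", "body": {
  "plan": [
    [0,0,0.08,0,0,0,0.01],
    [0,0,0.16,0,0,0,0.01],
    [0,0,0.24,0,0,0,0.01],
    [0,0,0.32,0,0,0,0.01],
    [0,0,0.4,0,0,0,0.01]
  ]
}}

```text
clock: 4.02
eef_pos: [432.4, -259.5, 139.8]
orientation: [[-0.581, -0.814, 0.002], [-0.814, 0.581, -0.003], [0.001, -0.004, -1.0]]
contact_force: [-2.2, -1.5, 5.5]
opening: 25.2
```

```bash
python3 - <<'E'
from m import *
im,C,_=shot('w4')
T=wpose();s=ctrl.sense();print(s['clock'],T[:3,3],np.degrees(np.arctan2(T[1,0],T[0,0])),s['opening'],s['contact_force'],s['torque'])
im=im[:,:,::-1]
x,y=map(int,proj([437,-261,115],C,p));print(x-120,y-90)
print([np.round(proj([431.4+24*np.cos(a),-259+24*np.sin(a),110],C,p)) for a in np.radians([-19.2,25.8])])
cv2.imwrite('pics/w4c.png',cv2.resize(im[y-90:y+90,x-120:x+120],(720,540),interpolation=cv2.INTER_CUBIC))
E
```

```text
4.0667 [ 432.34825446 -259.50672801  139.80469448] -125.80645544913362 25.654302022601126 [-1.95772724 -0.85667071  5.07719993] [-0.23129971  0.31676893 -0.08974375]
158 168
[array([268., 222.]), array([240., 244.])]
```

View pics/w4c.png

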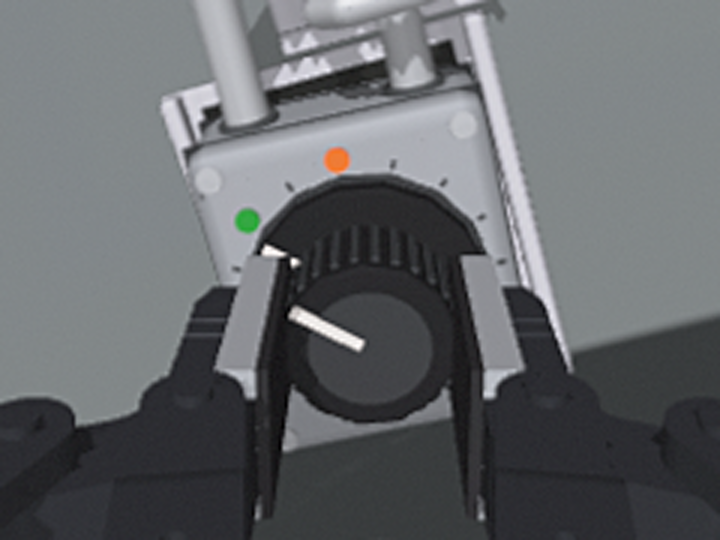

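The dial turns with the gripper without slip. The white line is now almost at the green dot, and orange is at (337,160). I'll compute the line angle.

```bash
python3 - <<'E'
from m import *
def ang(n,off,pts,z):
    C=np.load(f'pics/{n}.npy');X=[atz((off[0]+u/3,off[1]+v/3),z,C,p) for u,v in pts];d=X[0]-X[1]
    return np.degrees(np.arctan2(d[1],d[0]))+19.2, X[0].round(1),X[1].round(1)
for n,off,k,s in (('w3',(162,146),[(297,288),(356,318)],[(272,241),(300,255)]),('w4',(158,168),[(292,312),(362,346)],[(263,246),(299,264)])):
    print(n,ang(n,off,k,130),ang(n,off,s,114.5))
    C=np.load(f'pics/{n}.npy')
    for h in (10,65):
        d=dot(cv2.imread(f'pics/{n}.png'),h,(off[0]+110,off[1]+70,70))[0];X=atz(d,110,C,p);print(X.round(1),np.degrees(np.arctan2(X[1]+259,X[0]-431.4))+19.2)
E
```

```text
w3 (np.float64(67.78316110077343), array([ 440. , -249.1,  130. ]), array([ 431.9, -258.3,  130. ])) (np.float64(68.46712355809412), array([ 444.5, -244.2,  114.5]), array([ 440.5, -248.9,  114.5]))
[ 454.7 -267.1  110. ] 0.06330504389140756
[ 453.4 -248.4  110. ] 44.961877912784715
w4 (np.float64(45.01808439144847), array([ 443.5, -253. ,  130. ]), array([ 432.7, -258.2,  130. ])) (np.float64(44.730076927662964), array([ 450. , -250.4,  114.5]), array([ 444. , -253.3,  114.5]))
[ 454.1 -268.   110. ] -2.3950240733903883
[ 454.2 -249.4  110. ] 41.98795367802926
```

Two estimates put the start at 67.8 to 68.5°, and the dial is now at about 45°. I'll turn 45.5° more.

>>> {"method": "drive_tool", "body": {
  "plan": [
    [0,0,0.08,0,0,0,0.01],
    [0,0,0.16,0,0,0,0.01],
    [0,0,0.24,0,0,0,0.01],
    [0,0,0.32,0,0,0,0.01],
    [0,0,0.4,0,0,0,0.01]
  ]
}}

```text
clock: 4.48
eef_pos: [432.2, -259.7, 139.8]
orientation: [[-0.852, -0.524, 0.002], [-0.524, 0.852, -0.003], [0.0, -0.004, -1.0]]
contact_force: [-2.7, -1.6, 5.9]
opening: 25.2
```

>>> {"method": "drive_tool", "body": {
  "plan": [
    [0,0,0.08,0,0,0,0.01],
    [0,0,0.16,0,0,0,0.01],
    [0,0,0.24,0,0,0,0.01],
    [0,0,0.32,0,0,0,0.01],
    [0,0,0.39,0,0,0,0.01]
  ]
}}

```text
clock: 4.9
eef_pos: [432.0, -259.7, 139.8]
orientation: [[-0.987, -0.16, 0.001], [-0.16, 0.987, -0.003], [-0.001, -0.004, -1.0]]
contact_force: [-4.0, -2.7, 5.4]
opening: 25.3
```

>>> {"method": "drive_tool", "body": {
  "plan": [
    [0,0,0,0,0,0,0.01],
    [0,0,0,0,0,0,0.01]
  ]
}}

```text
clock: 5.07
eef_pos: [432.0, -259.7, 139.8]
orientation: [[-0.986, -0.164, 0.001], [-0.164, 0.986, -0.003], [-0.001, -0.004, -1.0]]
contact_force: [-3.8, -1.9, 6.1]
opening: 25.2
```

```bash
python3 - <<'E'
from m import *
im,C,_=shot('w5')
T=wpose();s=ctrl.sense();print(s['clock'],T[:3,3],np.degrees(np.arctan2(T[1,0],T[0,0])),s['opening'],s['contact_force'],s['torque'])
im=im[:,:,::-1]
x,y=map(int,proj([437,-261,115],C,p));print(x-120,y-90)
for h in (10,65):
    d=dot(im,h,(x,y,80))
    if d: X=atz(d[0],110,C,p);print(X.round(1),np.degrees(np.arctan2(X[1]+259,X[0]-431.4))+19.2)
cv2.imwrite('pics/w5c.png',cv2.resize(im[y-90:y+90,x-120:x+120],(720,540),interpolation=cv2.INTER_CUBIC))
E
```

```text
5.1167 [ 432.00369073 -259.74419826  139.78663484] -170.55107263435434 25.380380521494498 [-4.51181796 -2.47959129  6.34290237] [-0.45926019  0.73357635 -0.07175873]
151 173
[ 454.4 -267.8  110. ] -1.6408104946691502
```

View pics/w5c.png

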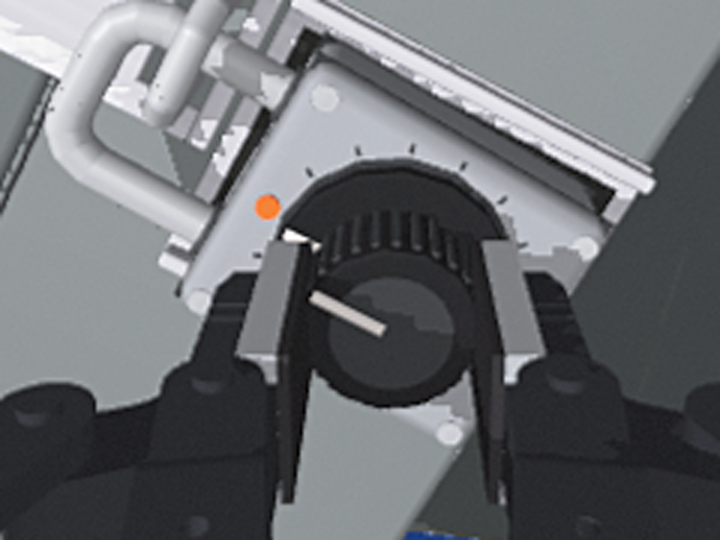

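```bash
python3 - <<'E'
from m import *
C=np.load('pics/w5.npy')
for pts,z in (([(313,297),(383,330)],130),([(285,234),(319,247)],114.5)):
    X=[atz((151+u/3,173+v/3),z,C,p) for u,v in pts];d=X[0]-X[1];print(np.degrees(np.arctan2(d[1],d[0]))+19.2,[x.round(1) for x in X])
E
```

```text
0.725853814438107 [array([ 444.2, -262.9,  130. ]), array([ 432.9, -259.1,  130. ])]
5.794253393719504 [array([ 450.3, -265.3,  114.5]), array([ 444.5, -263.9,  114.5])]
```

The knob line measures 0.7° and the skirt line's outer end 1.3° from orange, both within the ±8.6° limit. Now I'll turn back 45° anticlockwise.

>>> {"method": "drive_tool", "body": {
  "plan": [
    [0,0,-0.08,0,0,0,0.01],
    [0,0,-0.16,0,0,0,0.01],
    [0,0,-0.24,0,0,0,0.01],
    [0,0,-0.32,0,0,0,0.01],
    [0,0,-0.4,0,0,0,0.01]
  ]
}}

```text
clock: 5.53
eef_pos: [432.3, -259.7, 139.8]
orientation: [[-0.843, -0.539, 0.002], [-0.539, 0.842, -0.003], [0.0, -0.004, -1.0]]
contact_force: [-1.9, -1.7, 6.4]
opening: 25.3
```

>>> {"method": "drive_tool", "body": {
  "plan": [
    [0,0,-0.08,0,0,0,0.01],
    [0,0,-0.16,0,0,0,0.01],
    [0,0,-0.24,0,0,0,0.01],
    [0,0,-0.32,0,0,0,0.01],
    [0,0,-0.385,0,0,0,0.01]
  ]
}}

```text
clock: 5.95
eef_pos: [432.4, -259.5, 139.8]
orientation: [[-0.579, -0.816, 0.003], [-0.816, 0.579, -0.003], [0.001, -0.004, -1.0]]
contact_force: [-1.0, -0.5, 5.6]
opening: 25.4
```

>>> {"method": "drive_tool", "body": {
  "plan": [
    [0,0,0,0,0,0,0.01],
    [0,0,0,0,0,0,0.01],
    [0,0,0,0,0,0,0.01]
  ]
}}

```text
clock: 6.2
eef_pos: [432.5, -259.5, 139.8]
orientation: [[-0.582, -0.813, 0.003], [-0.813, 0.582, -0.003], [0.001, -0.004, -1.0]]
contact_force: [-0.8, -1.8, 4.8]
opening: 25.5
```

```bash
python3 - <<'E'
from m import *
im,C,_=shot('w6')
T=wpose();s=ctrl.sense();print(s['clock'],T[:3,3],np.degrees(np.arctan2(T[1,0],T[0,0])),s['opening'],s['contact_force'],s['torque'])
im=im[:,:,::-1]
x,y=map(int,proj([437,-261,115],C,p));print(x-120,y-90)
for h in (10,65):
    d=dot(im,h,(x,y,80))
    if d: X=atz(d[0],110,C,p);print(X.round(1),np.degrees(np.arctan2(X[1]+259.2,X[0]-431.8))+19.2)
g=cv2.cvtColor(im,cv2.COLOR_BGR2GRAY)
cv2.imwrite('pics/w6c.png',cv2.resize(im[y-90:y+90,x-120:x+120],(720,540),interpolation=cv2.INTER_CUBIC))
E
```

```text
6.25 [ 432.45400396 -259.44704595  139.77701054] -125.57421631714945 25.349962350221666 [-0.99374075 -0.9115592   5.95549985] [-0.17407401  0.18559569 -0.03161607]
158 168
[ 454.4 -267.4  110. ] -0.7565116511746695
[ 454.  -248.9  110. ] 44.12524496217853
```

>>> {"method": "drive_tool", "body": {
  "plan": [
    [0,0,0,0,0,0,0.05],
    [0,0,0,0,0,0,0.05],
    [0,0,0,0,0,0,0.055],
    [0,0,0,0,0,-0.015,0.065],
    [0,0,0,0,0,-0.035,0.068]
  ]
}}

```text
clock: 6.67
eef_pos: [431.2, -257.9, 172.1]
orientation: [[-0.582, -0.813, -0.002], [-0.813, 0.582, 0.002], [-0.001, 0.003, -1.0]]
contact_force: [-0.5, 0.1, -0.0]
opening: 67.8
```

>>> {"method": "drive_tool", "body": {
  "plan": [
    [0,0,-0.1,0,0,-0.02,0.068],
    [0,0,-0.2,0,0,-0.03,0.068],
    [0,0,-0.285,0,0,-0.03,0.068],
    [0,0,-0.285,0,0,-0.03,0.068],
    [0,0,-0.285,0,0,-0.03,0.068]
  ]
}}

```text
clock: 7.08
eef_pos: [431.7, -258.4, 202.6]
orientation: [[-0.332, -0.943, -0.0], [-0.943, 0.332, 0.0], [-0.0, 0.0, -1.0]]
contact_force: [-0.5, -0.2, 0.7]
opening: 68.4
```

```bash
python3 - <<'E'
from m import *
im,C,_=shot('w7')
T=wpose();s=ctrl.sense();print(s['clock'],T[:3,3],np.degrees(np.arctan2(T[1,0],T[0,0])),s['opening'],s['contact_force'])
im=im[:,:,::-1]
x,y=map(int,proj([440,-262,115],C,p));print(x-120,y-90)
for h in (10,65):
    d=dot(im,h,(x,y,80))
    if d: X=atz(d[0],110,C,p);print(X.round(1),np.degrees(np.arctan2(X[1]+259.2,X[0]-431.8))+19.2)
cv2.imwrite('pics/w7c.png',cv2.resize(im[y-90:y+90,x-120:x+120],(720,540),interpolation=cv2.INTER_CUBIC))
E
```

```text
7.1333 [ 431.61134108 -258.34715658  202.3880871 ] -109.40503785366525 67.88684629524003 [-0.04615189 -0.10999604  0.2178805 ]
162 122
[ 454.5 -266.9  110. ] 0.48528171494051264
[ 453.8 -248.4  110. ] 45.444414077134795
```

View pics/w7c.png

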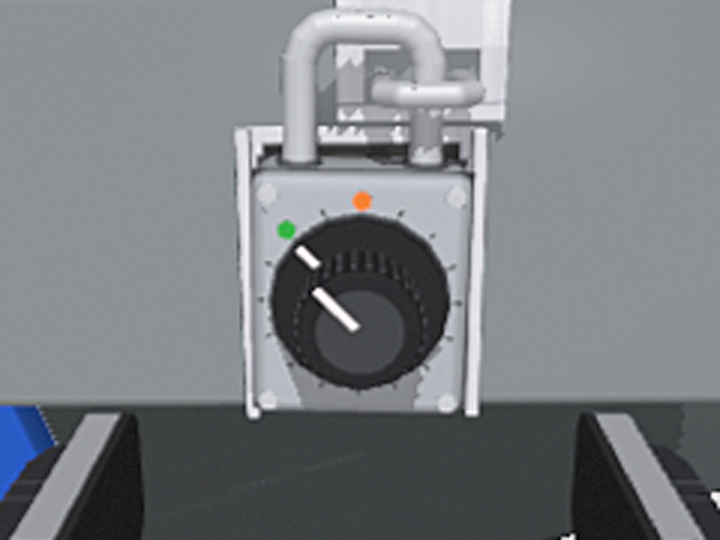

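The dial line points exactly at the green dot, and the lock is square to the jaws. I'll descend and grip the body.

>>> {"method": "drive_tool", "body": {
  "plan": [
    [0,0,0,0,0,0.03,0.068],
    [0,0,0,0,0,0.06,0.068],
    [0,0,0,0,0,0.08,0.066],
    [0,0,0,0,0,0.089,0.062],
    [0,0,0,0,0,0.089,0.06]
  ]
}}

```text
clock: 7.55
eef_pos: [431.1, -257.9, 111.9]
orientation: [[-0.331, -0.944, -0.003], [-0.944, 0.331, 0.003], [-0.002, 0.004, -1.0]]
contact_force: [-0.1, -0.6, 0.2]
opening: 59.9
```

>>> {"method": "drive_tool", "body": {
  "plan": [
    [0,0,0,0,0,0,0.056],
    [0,0,0,0,0,0,0.05],
    [0,0,0,0,0,0,0.04],
    [0,0,0,0,0,0,0.04],
    [0,0,0,0,0,0,0.04]
  ]
}}

```text
clock: 7.97
eef_pos: [432.2, -259.0, 115.2]
orientation: [[-0.33, -0.944, 0.002], [-0.944, 0.33, -0.002], [0.001, -0.002, -1.0]]
contact_force: [-3.1, 0.6, 6.3]
opening: 50.3
```

>>> {"method": "drive_tool", "body": {
  "plan": [
    [0,0,0,0,0.003,0,0.04],
    [0,0,0,0,0.006,0,0.04],
    [0,0,0,0,0.009,0,0.04],
    [0,0,0,0,0.011,0,0.04],
    [0,0,0,0,0.011,0,0.04]
  ]
}}

```text
clock: 8.38
eef_pos: [422.6, -255.8, 115.2]
orientation: [[-0.33, -0.944, 0.005], [-0.944, 0.33, -0.004], [0.002, -0.006, -1.0]]
contact_force: [5.8, -1.7, 5.7]
opening: 50.3
```

>>> {"method": "drive_tool", "body": {
  "plan": [
    [0,0,0,0,0.003,0,0.04],
    [0,0,0,0,0.006,0,0.04],
    [0,0,0,0,0.009,0,0.04],
    [0,0,0,0,0.011,0,0.04],
    [0,0,0,0,0.011,0,0.04]
  ]
}}

```text
clock: 8.8
eef_pos: [412.3, -252.2, 115.2]
orientation: [[-0.33, -0.944, 0.005], [-0.944, 0.33, -0.004], [0.002, -0.006, -1.0]]
contact_force: [7.7, -1.7, 4.7]
opening: 50.2
```

Force is low (about 8 N), so the shackle is drawing out. Continuing gently to the stop.

>>> {"method": "drive_tool", "body": {
  "plan": [
    [0,0,0,0,0.002,0,0.04],
    [0,0,0,0,0.004,0,0.04],
    [0,0,0,0,0.005,0,0.04],
    [0,0,0,0,0.006,0,0.04],
    [0,0,0,0,0.006,0,0.04]
  ]
}}

```text
clock: 9.22
eef_pos: [406.9, -250.2, 115.2]
orientation: [[-0.33, -0.944, 0.005], [-0.944, 0.33, -0.004], [0.002, -0.006, -1.0]]
contact_force: [7.4, -1.4, 3.3]
opening: 50.3
```

>>> {"method": "drive_tool", "body": {
  "plan": [
    [0,0,0,0,0.0005,0,0.04],
    [0,0,0,0,0.001,0,0.04],
    [0,0,0,0,0.001,0,0.04],
    [0,0,0,0,0.001,0,0.04]
  ]
}}

```text
clock: 9.55
eef_pos: [406.1, -249.9, 115.2]
orientation: [[-0.33, -0.944, 0.005], [-0.944, 0.33, -0.004], [0.002, -0.006, -1.0]]
contact_force: [8.2, -0.4, 4.0]
opening: 50.5
```

>>> {"method": "drive_tool", "body": {
  "plan": [
    [0,0,0,0,0.0005,0,0.04],
    [0,0,0,0,0.001,0,0.04],
    [0,0,0,0,0.0015,0,0.04],
    [0,0,0,0,0.0015,0,0.04]
  ]
}}

```text
clock: 9.88
eef_pos: [404.7, -249.4, 115.2]
orientation: [[-0.33, -0.944, 0.006], [-0.944, 0.33, -0.004], [0.002, -0.007, -1.0]]
contact_force: [8.3, -1.5, 4.2]
opening: 50.7
```

>>> {"method": "drive_tool", "body": {
  "plan": [
    [0,0,0,0,0.0005,0,0.04],
    [0,0,0,0,0.001,0,0.04],
    [0,0,0,0,0.001,0,0.04]
  ]
}}

```text
clock: 10.13
eef_pos: [403.8, -249.1, 115.2]
orientation: [[-0.33, -0.944, 0.006], [-0.944, 0.33, -0.004], [0.002, -0.007, -1.0]]
contact_force: [10.1, -1.8, 3.3]
opening: 50.3
```

```bash
python3 - <<'E'
from m import *
im,C,_=shot('w8')
T=wpose();s=ctrl.sense();print(s['clock'],T[:3,3],s['opening'],s['contact_force'])
im=im[:,:,::-1];u=np.array([.944,-.329,0])
x,y=map(int,proj(T[:3,3]+u*35-[0,0,10],C,p));y=max(y,105);print(x-140,y-105)
cv2.imwrite('pics/w8c.png',cv2.resize(im[y-105:y+105,x-140:x+140],(720,540),interpolation=cv2.INTER_CUBIC))
E
```

```text
10.1833 [ 403.8392607  -249.14145601  115.20099874] 50.64269114264037 [ 8.57459552 -1.55791955  3.17583743]
141 103
```

View pics/w8c.png

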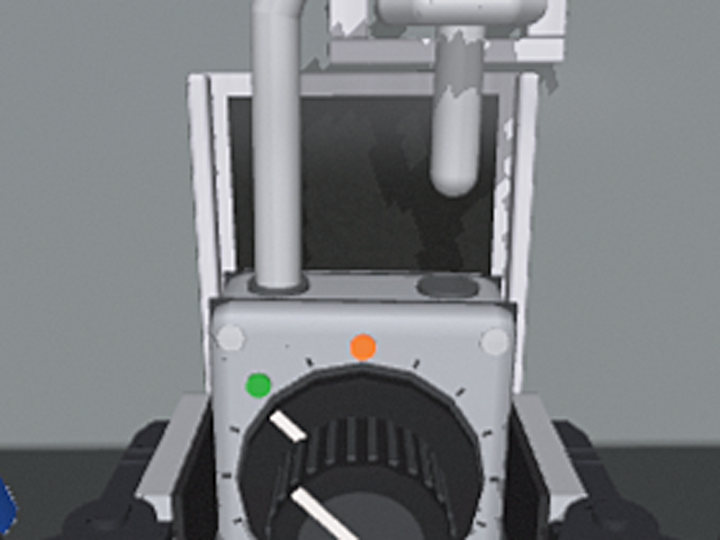

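The lock is open: the free leg's tip is at (455,195), and its empty hole is at (448,287). I'll measure the gap and the staple distance.

```bash
python3 - <<'E'
from m import *
C=np.load('pics/w8.npy');T=wpose();u=np.array([.944,-.329,0]);k=280/720
f=lambda a,b,z:atz((141+a*k,103+b*k),z,C,p)
R=lambda X:(T[:3,:3].T@(X-T[:3,3])).round(1)
for n,a in dict(tip=(455,195,97),hole=(448,285,97),hole2=(280,285,97),bodytop=(362,305,110),dot=(362,347,110),staple_front=(460,25,114),cradleback=(360,95,86)).items(): print(n,R(f(*a)))
E
```

```text
tip [ 15.9 -46.2  18.5]
hole [ 15.2 -30.   18.4]
hole2 [-14.4 -30.1  18.4]
bodytop [ -0.  -30.8   5.4]
dot [  0.  -23.6   5.4]
staple_front [ 13.8 -74.    1.7]
cradleback [ -0.3 -62.   29.6]
```

>>> {"method": "drive_tool", "body": {
  "plan": [
    [0,0,0,0,-0.004,0,0.04],
    [0,0,0,0,-0.008,0,0.04],
    [0,0,0,0,-0.012,0,0.04],
    [0,0,0,0,-0.016,0,0.04],
    [0,0,0,0,-0.02,0,0.04]
  ]
}}

```text
clock: 10.6
eef_pos: [419.7, -254.3, 115.1]
orientation: [[-0.329, -0.944, -0.003], [-0.944, 0.329, 0.001], [0.0, 0.003, -1.0]]
contact_force: [-14.3, 5.4, 19.6]
opening: 50.8
```

>>> {"method": "drive_tool", "body": {
  "plan": [
    [0,0,0,0,-0.004,0,0.04],
    [0,0,0,0,-0.008,0,0.04],
    [0,0,0,0,-0.012,0,0.04],
    [0,0,0,0,-0.016,0,0.04],
    [0,0,0,0,-0.018,0,0.04]
  ]
}}

```text
clock: 11.02
eef_pos: [436.9, -260.3, 115.2]
orientation: [[-0.329, -0.944, -0.003], [-0.944, 0.329, 0.001], [0.0, 0.003, -1.0]]
contact_force: [-14.7, 5.3, 20.1]
opening: 50.3
```

>>> {"method": "drive_tool", "body": {
  "plan": [
    [0,0,0,0,0,0,0.04],
    [0,0,0,0,0,0,0.04]
  ]
}}

```text
clock: 11.18
eef_pos: [437.1, -260.4, 115.2]
orientation: [[-0.329, -0.944, -0.002], [-0.944, 0.329, 0.0], [0.001, 0.002, -1.0]]
contact_force: [-9.9, 4.3, 16.3]
opening: 50.2
```

```bash
python3 - <<'E'
from m import *
im,C,_=shot('w9')
T=wpose();s=ctrl.sense();print(s['clock'],T[:3,3],s['opening'],s['contact_force'])
im=im[:,:,::-1]
cv2.imwrite('pics/w9c.png',cv2.resize(im[100:310,141:421],(720,540),interpolation=cv2.INTER_CUBIC))
E
```

```text
11.2333 [ 437.05828409 -260.39790718  115.13477991] 50.86866533128223 [-9.4139756   4.13446299 16.0528832 ]
```

View pics/w9c.png

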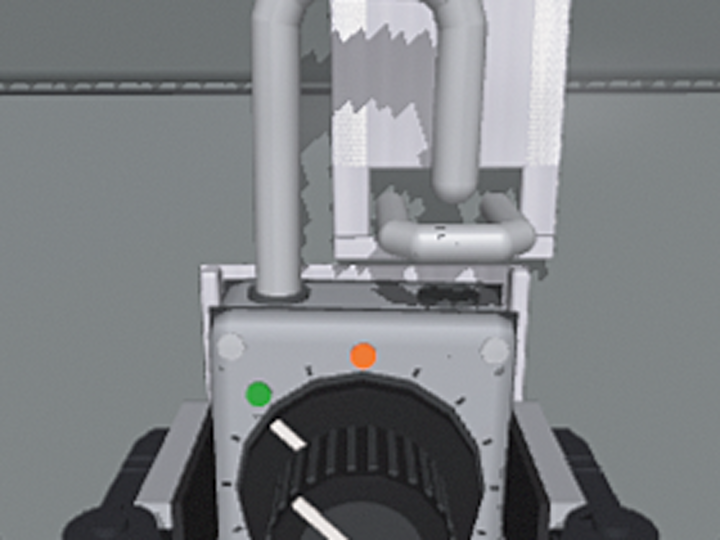

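The staple's top bar is at (460,242), between the leg tip at (455,200) and the hole at (448,292). I'll compute the clearances.

```bash
python3 - <<'E'
from m import *
C=np.load('pics/w9.npy');T=wpose();k=280/720
f=lambda a,b,z:atz((141+a*k,100+b*k),z,C,p)
R=lambda X:(T[:3,:3].T@(X-T[:3,3])).round(1)
for n,a in dict(tip=(455,200,97),hole=(448,292,97),body=(362,313,110),stap_back=(460,225,110),stap_front=(460,262,110),footL=(390,200,97),footR=(493,203,97)).items(): print(n,R(f(*a)))
E
```

```text
tip [ 15.9 -46.7  18.1]
hole [ 15.2 -30.3  18.1]
body [  0.  -30.9   5.1]
stap_back [ 15.2 -45.4   5.1]
stap_front [ 15.5 -39.4   5.1]
footL [  4.8 -46.7  18.1]
footR [ 22.3 -46.2  18.1]
```

>>> {"method": "drive_tool", "body": {
  "plan": [
    [0,0,0,0,-0.001,-0.001,0.04],
    [0,0,0,0,-0.002,-0.001,0.04],
    [0,0,0,0,-0.003,-0.001,0.04],
    [0,0,0,0,-0.003,-0.001,0.04],
    [0,0,0,0,-0.003,-0.001,0.04]
  ]
}}

```text
clock: 11.65
eef_pos: [440.1, -261.3, 115.2]
orientation: [[-0.329, -0.944, -0.001], [-0.944, 0.329, 0.001], [-0.0, 0.002, -1.0]]
contact_force: [-6.9, 3.2, 8.0]
opening: 50.8
```

```bash
python3 - <<'E'
from m import *
im,C,_=shot('w10')
T=wpose();s=ctrl.sense();print(s['clock'],T[:3,3],s['opening'],s['contact_force'])
d=T[:3,3]-[437.06,-260.4,115.13];print('moved along x',d@[.944,-.329,0],d[2])
E
```

```text
11.7 [ 440.17872495 -261.34357691  115.20986808] 50.59402503899079 [-6.71395968  3.30240561  7.6161452 ]
moved along x 3.254513153621064 0.07986808331313
```

Clearance is about 4.5 mm either side of the staple. Lifting straight up.

>>> {"method": "drive_tool", "body": {
  "plan": [
    [0,0,0,0,0,-0.002,0.04],
    [0,0,0,0,0,-0.004,0.04],
    [0,0,0,0,0,-0.006,0.04],
    [0,0,0,0,0,-0.008,0.04],
    [0,0,0,0,0,-0.008,0.04]
  ]
}}

```text
clock: 12.12
eef_pos: [440.8, -261.6, 122.9]
orientation: [[-0.33, -0.944, 0.0], [-0.944, 0.33, -0.0], [-0.0, -0.0, -1.0]]
contact_force: [0.7, -1.3, -4.2]
opening: 50.3
```

Free and holding about the lock's weight. Lifting on.

>>> {"method": "drive_tool", "body": {
  "plan": [
    [0,0,0,0,0,-0.006,0.04],
    [0,0,0,0,0,-0.012,0.04],
    [0,0,0,0,0,-0.018,0.04],
    [0,0,0,0,0,-0.024,0.04],
    [0,0,0,0,0,-0.03,0.04]
  ]
}}

```text
clock: 12.53
eef_pos: [440.8, -261.7, 153.6]
orientation: [[-0.33, -0.944, 0.0], [-0.944, 0.33, -0.0], [0.0, -0.0, -1.0]]
contact_force: [0.2, -0.0, -4.0]
opening: 50.9
```

>>> {"method": "drive_tool", "body": {
  "plan": [
    [0,0,0,0,0,-0.018,0.04],
    [0,0,0,0,0,-0.036,0.04],
    [0,0,0,0,0,-0.054,0.04],
    [0,0,0,0,0,-0.072,0.04],
    [0,0,0,0,0,-0.09,0.04]
  ]
}}

```text
clock: 12.95
eef_pos: [440.6, -261.5, 244.1]
orientation: [[-0.33, -0.944, 0.0], [-0.944, 0.33, -0.0], [0.0, -0.0, -1.0]]
contact_force: [-0.2, -0.1, -4.2]
opening: 50.4
```

>>> {"method": "drive_tool", "body": {
  "plan": [
    [0,0,0,0,0,-0.005,0.04],
    [0,0,0,0,0,-0.005,0.04],
    [0,0,0,0,0,-0.005,0.04],
    [0,0,0,0,0,-0.005,0.04],
    [0,0,0,0,0,-0.005,0.04]
  ]
}}

```text
clock: 13.37
eef_pos: [440.4, -261.4, 246.6]
orientation: [[-0.33, -0.944, -0.001], [-0.944, 0.33, 0.001], [-0.001, 0.002, -1.0]]
contact_force: [-0.6, -0.9, -4.3]
opening: 50.6
```

```bash
python3 - <<'E'
from m import *
im,C,_=shot('w11')
T=wpose();s=ctrl.sense();print(s['clock'],T[:3,3],s['opening'],s['contact_force'],np.abs(s['joint_velocities']).max())
sc=ctrl.snapshot('scene')
cv2.imwrite('pics/fin.png',np.hstack([cv2.resize(im[60:360,81:481],(400,300)),cv2.resize(sc[60:360,100:500],(400,300))])[:,:,::-1])
E
```

```text
13.4167 [ 440.52181457 -261.42959836  246.80757249] 50.555425964169295 [ 1.09664786  0.68420825 -4.11295235] 0.35633464118110175
```

View pics/fin.png

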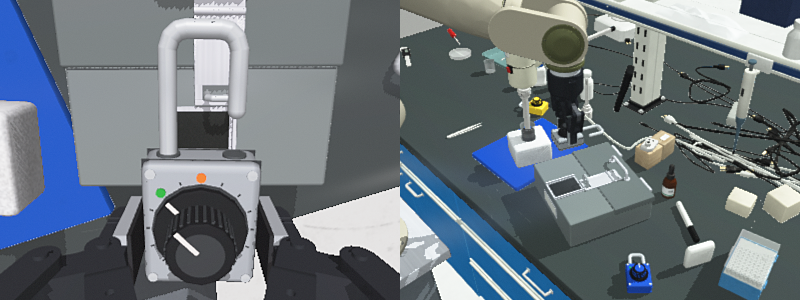

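The wrist view shows the lock held level in the jaws, with the shackle out and the cradle and staple left behind. The timer, marker and bottle stand undisturbed in the scene view. Handing in.

```bash
python3 -c "
from cell import ctrl
print(ctrl.close_job())"
```

```text
the job is handed in; nothing more can be done
None
```

The open padlock is off the box and held up in the gripper, and I handed the job in at about 13.4 s. No verdict is reported.

What I did:
- **Dial:** I turned it 68° clockwise to the orange dot. The line then measured 0.7° to 1.3° from the mark, against a limit of 8.6°. I turned it back 45° anticlockwise, and a close picture showed the line on the green dot.
- **Lock body:** I pulled it 30 mm towards the front. The measured gap at the free leg was 16 mm, against 17 mm when fully out.
- **Unhooking:** I pushed it back 38 mm so the staple stood in the gap, then lifted it straight up.

What the last checks showed:
- **Held lock:** It is about 131 mm above where it lay, level with the dial up and the shackle still out. The tool carries about 4 N, close to the lock's weight, and the arm is practically still.
- **Bystanders:** The timer, marker and dropper bottle look undisturbed in the last scene picture. I did not measure their positions.

Checks that disagreed:
- **Skirt line at orange:** The direction of the short skirt line alone read 5.8° from the mark. The knob line and the skirt line's outer end agreed near 1°, so I used those.
- **Push back:** The first push stopped 3 mm short because the lock was pressing on the box. I saw that in the picture and corrected it.
- **Stop force:** There was no clear rise in force at the end of the pull. That the shackle was fully out rests on the measured travel and gap.

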